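# Square the tube block to the sampler fence

## Task

The heavy aluminium tube block stands askew in front of the sampler. Push it round and up to the dark steel fence with the fingers, a corner at a time as needed, until its full-height plain long side (the one opposite the low ledge with two screws) lies flat against the fence and the block does not stick out past either end of the fence. Push gently: slide it on the bench without knocking, tipping or lifting it, and leave the bottle, flask and beaker where they stand.

Things in the scene. Friction and masses are not known exactly. Their poses are not given: they have to be found in the camera images.
- block: loose aluminium tube block, 0.75 to 1 kg, 100 (x) x 140 (y) x 36 mm (z), dark tube holes in its top. Origin: centre of the underside. +x side: plain full-height long side, to meet the fence; along the -x side a ledge 15 mm deep, top 14 mm above the bench, with 2 dark screws. Slides with dry friction (about 3.5 to 7 N). Starts turned 35 to 75 degrees anticlockwise from above, 75 to 100 mm short of home
- face_left (a point): point on the block's plain side (block frame x +50 mm), at its +y end (y +70 mm), half-way up (18 mm)
- face_right (a point): point on the block's plain side (block frame x +50 mm), at its -y end (y -70 mm), half-way up (18 mm)
- fence: fixed dark steel fence: lip 190 mm long (y), 30 high, 10 thick, along the front of a low white deck reaching 100 mm behind the face. Origin: on the bench, middle of the face that looks to the robot. x points from the face away from the robot; the block belongs on the -x side, its x axis along the fence's x, its origin then 50 mm in front of the face
- bottle: bystander: white plastic bottle, 38 mm across, 75 mm tall, standing to the left of the fence. Origin: centre of its base
- flask: bystander: glass volumetric flask with a long neck, 58 mm across, 138 mm tall, standing to the right of the fence. Origin: centre of its base
- beaker: bystander: glass beaker, 68 mm across, 85 mm tall, standing to the right of the block, nearer the robot than the flask. Origin: centre of its base
Not all that is in view belongs to the job. What is shaped like the fence but yellow is not meant.

How it is judged (in metres and radians):
At the end, for the whole second after the job is handed in: both ends of the block's plain side lie within 4 mm of the fence's face, the block's centre is within 28 mm of the middle of the fence along it (so the block does not stick out past either end by more than 3 mm), and the block lies flat on the bench at rest (x of each of face_left, face_right in the frame of fence above -0.004 m and x of block in the frame of fence below -0.045 m and y of block in the frame of fence between -0.028 and 0.028 m and angle between block's own z axis and vertical below 0.03 rad and height (world z) of block below 0.004 m and linear speed of block below 0.01 m/s and angular speed of block below 0.05 rad/s); the robot touches nothing.
It fails at once if the block is lifted more than 10 mm off the bench or tipped by more than 0.12 rad (height (world z) of block above 0.01 m or angle between block's own z axis and vertical above 0.12 rad).
It fails at once if the block is knocked: it moves faster than 0.35 m/s (linear speed of block above 0.35 m/s).
It fails at once if the bottle is moved more than 15 mm or tipped over (distance of bottle from where it was at the start of the episode above 0.015 m or angle between bottle's own z axis and vertical above 0.4 rad).
It fails at once if the flask is moved more than 15 mm or tipped over (distance of flask from where it was at the start of the episode above 0.015 m or angle between flask's own z axis and vertical above 0.4 rad).
It fails at once if the beaker is moved more than 15 mm or tipped over (distance of beaker from where it was at the start of the episode above 0.015 m or angle between beaker's own z axis and vertical above 0.4 rad).
It also fails if it takes over 64 s, if anything falls off the work surface, if the arm or the gripper's body presses on something with over 40 N, if the wrist force passes 120 N, or if a joint passes its speed limit or range.

## Robot

A 6-joint arm with a two-finger parallel gripper is mounted at the origin on the work surface. World frame = base frame: x ahead of the robot, y to its left, z up, the work surface at z = 0. Lengths are in mm, angles in rad, forces in N, time in s.
With the tool pointing down it reaches from about 275 to 1000 mm from the base axis. Payload 8.4 kg.
Tool frame: the origin (TCP) lies midway between the tips of the shut fingers; the grasp point (between the pads) lies 19 mm behind it; z points along the fingers, y is the line along which they close (so a half turn about z gives the same grasp; the last joint's range is limited). The gripper opens to 85 mm and grips with 20 to 120 N. Pads are 22 mm wide; open, the fingers measure 114 mm over their backs; the gripper's body (76 mm by 85 mm) begins 54 mm behind the grasp point. The pads swing forward as they close: fully open they stand 13 mm farther back than shut.
Start: joints at [1.156, 0.353, 1.633, -0, 1.155, -0.002], TCP at [250.734, 572.504, 231.281] pointing down, gripper open.
Joint ranges: [-2.63, 2.63], [-0.92, 2.1], [0.06, 2.66], [-1.3, 4.44], [0, 2.69], [-3.02, 3.02]. Speed limits (rad/s): [2.22, 2.22, 2.79, 3.14, 3.14, 3.14].

## Interface

Orientations are given as [roll, pitch, yaw] about the fixed x, y, z axes, in that order (R = Rz(yaw) Ry(pitch) Rx(roll)).
In Python, from rig import r gives the robot as it stands.
- The arm moves only by the shell command python3 -m inch 'ROWS' [OPENING] [FORCE]. ROWS is JSON, a list that holds one entry, the list of rows, each a list of 6 numbers: the shift along the tool's x, y, z scaled (see below), then the turn, a rotation vector about the tool's x, y, z scaled (see below). In form: [[[tx, ty, tz, wx, wy, wz], ...]]. A call has 1 to 8 rows; each row is the pose to reach, as a shift and turn from the pose commanded when the call began, along the tool's axes at that moment, turning the shorter way round; what a row does not reach only later rows make up. The controller multiplies each number of a shift by 20 cm and each number of a turn by pi rad. A row lasts 1/12 s, in which the tool goes at most 41.7 mm and 7.16 degrees, less where a joint would pass 70% of its speed; a pose out of reach is approached as far as the arm can. A call with a number of a shift or a turn outside -1 to 1 is refused whole. A call with a gripper value outside its range is refused whole. OPENING is the gripper's target within -1 to 1 (fully open at 1, half-way at 0, shut at -1), set as the call begins (- or left out, the last holds). The fingers move at their own pace and stop on an object; FORCE is the grip in N (left out, the last holds). Time passes only in rows, so rows that repeat a pose let the fingers close. It gives the time, the measured TCP pose, the force, the opening and the grip force at its end, in the units of the state.
- r.sense(): the state, without advancing time (a new reading comes with each control period).
- r.grab_frame(name): name is "scene" or "top" or "wrist"; returns the picture (384x512x3 uint8, red, green, blue); there is no depth.
- r.camera_info(name): a dict with "K" (3x3 intrinsics, pixels), "rvec" (rotation vector, rad) and "tvec" (3), from world to camera coordinates, as OpenCV has them; the wrist camera has in their place "mount" (4x4, takes a point from camera to tool coordinates, whose origin is the TCP and whose axes are the flange's). Camera axes: x right, y down, z forward; pixel columns grow to the right and rows downward; lengths in mm; the calibration is good to about 2 mm. A picture is of the moment at which its call begins: read the wrist's pose just before it. camera_info takes no time and is no camera call.
- r.sign_off(): hands the job in; it is judged then, once.
The state is a dict: "clock": time; "qpos": joint angles; "qvel": joint speeds; "joint_efforts": joint torques, N m; "eef_pos": TCP position; "tcp_rot": TCP orientation; "contact_force": force on the tool from outside, world axes, zero at the start; "wrist_torque": the same for the moment, N m; "opening": opening from 0.0 (shut) to 1.0 (fully open); "grasp_force": force on a finger pad.
Only numpy, scipy, OpenCV 4.12 (cv2) and the standard library are available. Lean on these libraries where they do the work, as an engineer would, in place of code of your own. Each camera call takes 0.05 s, during which the arm holds its last target. There are 200 camera calls.

## Working session

There is one attempt and no reset: what is moved stays moved. The work goes in short steps, Python scripts to look and compute and a shell command to move; the robot and the scene stay as the last step left them, time stands still between calls to the robot, and variables do not carry over. Pictures are saved under pics/ and viewed, at most 11 in all, crops included, and the job is handed in when it is done.

```bash
mkdir -p pics; ls
python3 - <<'E'
from rig import r
import cv2
print(r.sense())
for n in("scene","top"):
    print(n,r.camera_info(n)); cv2.imwrite(f"pics/{n}0.png",r.grab_frame(n)[:,:,::-1])
E
```

```text
pics
{'clock': 0.0, 'qpos': array([ 1.15560158e+00,  3.53639342e-01,  1.63413276e+00,  2.32408807e-05,
        1.15520552e+00, -2.39973049e-03]), 'qvel': array([-2.02434334e-03,  3.79852961e-05,  1.12100407e-03,  5.20809079e-04,
       -1.02726907e-04,  2.48465085e-04]), 'joint_efforts': array([-3.61460887e-03, -6.05242753e+01, -3.42061973e+01, -3.23421191e-04,
        9.34102776e-03, -9.40749942e-05]), 'eef_pos': array([250.53284749, 572.06875999, 230.56777291]), 'tcp_rot': array([-3.14020774e+00, -2.45730288e-05,  2.72878823e+00]), 'contact_force': array([ 0.27626325, -1.19667234,  0.25890229]), 'wrist_torque': array([ 0.00175063, -0.01490902, -0.04119406]), 'grasp_force': 0.0, 'opening': 1.001253690692573}
scene {'K': array([[455.89884056,   0.        , 255.48765008],
       [  0.        , 455.89884056, 190.4432758 ],
       [  0.        ,   0.        ,   1.        ]]), 'rvec': array([ 1.7527442 ,  1.85406227, -0.67837739]), 'tvec': array([  56.14028381, -434.26812378, 1552.49550929])}
top {'K': array([[348.87867258,   0.        , 258.8457952 ],
       [  0.        , 348.87867258, 195.13982076],
       [  0.        ,   0.        ,   1.        ]]), 'rvec': array([ 2.12732571, -2.09607599,  0.22473738]), 'tvec': array([-31.85567766, 619.63950917, 851.89186767])}
```

View pics/top0.png

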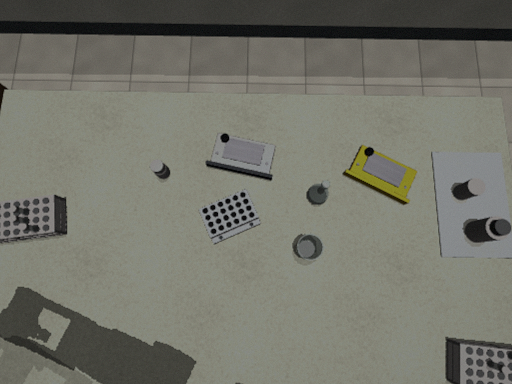

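View pics/scene0.png

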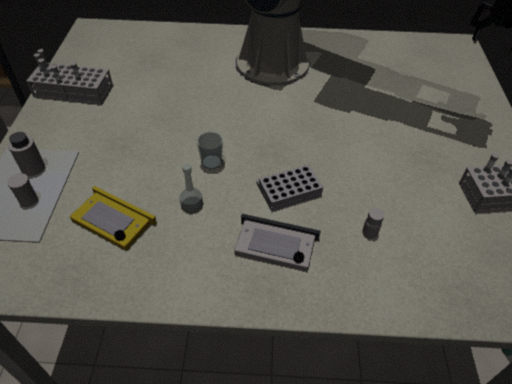

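The top view shows the fence's dark lip from about (207,164) to (272,177). The block is at (230,215), with its ledge and screws toward the robot at (215,240)-(260,222). The bottle is at (161,170), the flask at (318,193) and the beaker at (307,248). I'll enlarge this area.

```bash
cat > h.py <<'E'
import numpy as np, cv2
from rig import r
from scipy.spatial.transform import Rotation as R
def cam(n):
    c=r.camera_info(n); return c["K"],cv2.Rodrigues(c["rvec"])[0],c["tvec"]
def ray(n,px,z):
    K,Rm,t=cam(n); px=np.atleast_2d(px).astype(float)
    d=np.c_[px,np.ones(len(px))]@np.linalg.inv(K).T@Rm; o=-Rm.T@t
    return o+d*((z-o[2])/d[:,2])[:,None]
def proj(n,P):
    c=r.camera_info(n); return cv2.projectPoints(np.array(P,float),c["rvec"],c["tvec"],c["K"],None)[0][:,0]
E
python3 - <<'E'
import cv2
im=cv2.imread("pics/top0.png")[120:270,140:340]
cv2.imwrite("pics/top0c.png",cv2.resize(im,None,fx=4,fy=4,interpolation=cv2.INTER_CUBIC))
E
```

```text
(no output)
```

View pics/top0c.png

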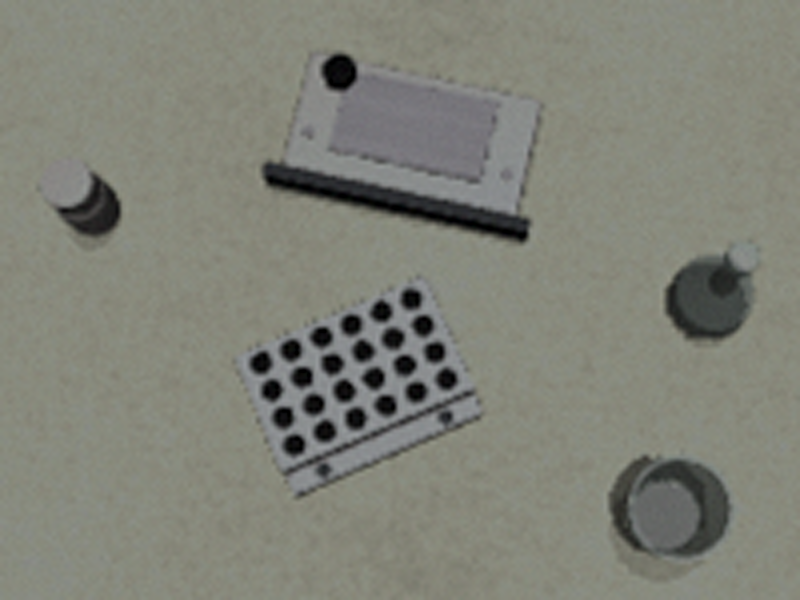

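Run:
```python
from h import *
K,Rm,t=cam("top"); print("cam",-Rm.T@t)
f=lambda u:(np.array(u,float)+.5)/4-.5+[140,120]
np.set_printoptions(precision=1,suppress=True)
for n,u,z in [("plainL,R",[(238,358),(420,277)],36),("step",[(285,472),(472,393)],36),("ledge",[(297,495),(483,410)],14),
 ("fence back top",[(268,163),(529,219)],30),("fence front top",[(264,180),(526,232)],30),("fence bottom",[(268,187),(525,241)],0),
 ("bottle base",[(97,215)],3),("flask",[(708,297)],25),("beaker",[(665,515)],0),("beakertop",[(685,505)],85)]:
    p=ray("top",f(u),z); print(n,p.tolist() if 0 else p[:,:2]); 
    if len(p)==2: d=p[1]-p[0]; print("   len",np.hypot(*d[:2]),"yaw",np.degrees(np.arctan2(d[0],-d[1])))
g=r.grab_frame("top"); 
# block outline: bright mask near block
hsv=cv2.cvtColor(g,cv2.COLOR_RGB2HSV); print(hsv[212:216,210:216].tolist()[0][:2], hsv[225,200], hsv[238,240])
```

```text
cam [428.97760437 -22.07397116 962.38174051]
plainL,R [[585.4 137.4]
 [643.1  16.3]]
   len 134.16245406396473 yaw 25.5038876005374
step [[509.5 102.5]
 [564.  -20.3]]
   len 134.3921792082278 yaw 23.933295248849422
ledge [[496.1  96.7]
 [555.6 -28. ]]
   len 138.18178190350133 yaw 25.525859824250986
fence back top [[724.5 124.4]
 [686.9 -57.9]]
   len 186.17012696421884 yaw -11.664298788548058
fence front top [[712.1 126.6]
 [677.5 -55.9]]
   len 185.77954472831127 yaw -10.726836054509771
fence bottom [[716.  128.3]
 [678.9 -56.3]]
   len 188.33116857150594 yaw -11.373530979906443
bottle base [[692.5 248.5]]
flask [[ 634.6 -181.6]]
beaker [[ 487.2 -153.4]]
beakertop [[ 488.4 -154.4]]
[[107, 12, 144], [105, 10, 146]] [ 28  26 137] [ 33  22 137]
```

```bash
cat >> h.py <<'E'
def rows(p,yaw,n=1):
    "rows from the present pose to TCP p (mm), tool down at yaw (deg)"
    s=r.sense(); R0=R.from_euler("xyz",s["tcp_rot"]); R1=R.from_euler("xyz",[np.pi,0,np.radians(yaw)])
    d=R0.inv().apply(np.array(p)-s["eef_pos"])/200; w=(R0.inv()*R1).as_rotvec()/np.pi
    print("at",s["eef_pos"].round(1),np.degrees(s["tcp_rot"]).round(1)); print(np.r_[d,w].round(3).tolist())
E
python3 -c "
from h import *
rows([493,19,160],205.4)"
```

```text
at [250.6 572.2 230.7] [-179.9   -0.   156.3]
[-2.22, -2.047, 0.356, -0.0, -0.0, -0.273]
```

```bash
python3 -m inch '[[[-0.97,-0.9,0.15,0,0,-0.27],[-0.97,-0.9,0.15,0,0,-0.27],[-0.97,-0.9,0.15,0,0,-0.27],[-0.97,-0.9,0.15,0,0,-0.27],[-0.97,-0.9,0.15,0,0,-0.27],[-0.97,-0.9,0.15,0,0,-0.27],[-0.97,-0.9,0.15,0,0,-0.27],[-0.97,-0.9,0.15,0,0,-0.27]]]' 1; python3 -c "
from h import *
rows([493,19,160],205.4)"
```

```text
clock: 0.82
eef_pos: [356.7, 325.6, 200.5]
tcp_rot: [-3.14, -0.002, -2.699]
contact_force: [-0.8, 0.3, -0.3]
opening: 1.003
grasp_force: 0.0
at [356.7 325.6 200.5] [-1.799e+02 -1.000e-01 -1.546e+02]
[0.041, -1.677, 0.206, -0.001, -0.001, -0.0]
```

```bash
python3 -m inch '[[[0.02,-0.99,0.12,0,0,0],[0.02,-0.99,0.12,0,0,0],[0.02,-0.99,0.12,0,0,0],[0.02,-0.99,0.12,0,0,0],[0.02,-0.99,0.12,0,0,0],[0.02,-0.99,0.12,0,0,0],[0.02,-0.99,0.12,0,0,0]]]'; python3 -c "
from h import *
rows([493,19,100],205.4)"
```

```text
clock: 1.4
eef_pos: [436.5, 147.6, 177.1]
tcp_rot: [3.141, -0.0, -2.711]
contact_force: [-0.6, -0.8, 0.6]
opening: 0.999
grasp_force: 0.0
at [436.5 147.6 177.1] [ 180.    -0.  -155.3]
[0.012, -0.702, 0.385, 0.0, -0.0, -0.004]
```

```bash
python3 -m inch '[[[0.01,-0.7,0.38,0,0,-0.004],[0.01,-0.7,0.38,0,0,-0.004],[0.01,-0.7,0.38,0,0,-0.004],[0.01,-0.7,0.38,0,0,-0.004],[0.01,-0.7,0.38,0,0,-0.004],[0.01,-0.7,0.38,0,0,-0.004],[0.01,-0.7,0.38,0,0,-0.004]]]'; python3 -c "
from h import *
rows([493,19,-7],205.4)
cv2.imwrite('pics/w1.png',r.grab_frame('wrist')[:,:,::-1]);cv2.imwrite('pics/s1.png',r.grab_frame('scene')[:,:,::-1])"
```

```text
clock: 1.98
eef_pos: [493.2, 22.1, 101.4]
tcp_rot: [3.141, -0.0, -2.694]
contact_force: [-0.9, -0.3, 0.9]
opening: 0.997
grasp_force: 0.0
at [493.2  22.1 101.4] [ 180.    -0.  -154.3]
[0.008, -0.014, 0.542, 0.0, -0.0, 0.001]
```

View pics/w1.png

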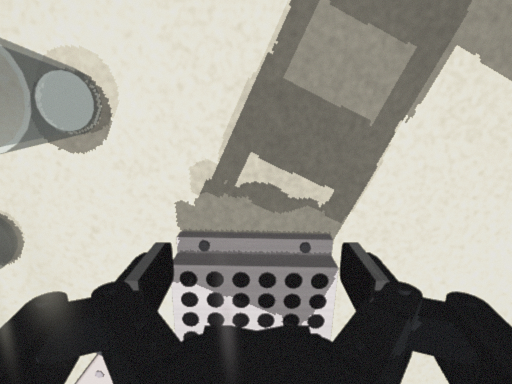

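The wrist view shows the ledge's outer edge along row ~233, from columns 178 to 332. The block is nearly aligned with the tool, and the beaker is at upper left. I'll convert those pixels to positions.

```bash
cat >> h.py <<'E'
def wray(px,z):
    s=r.sense(); c=r.camera_info("wrist"); M=c["mount"]; Rt=R.from_euler("xyz",s["tcp_rot"]).as_matrix()
    px=np.atleast_2d(px).astype(float); d=np.c_[px,np.ones(len(px))]@np.linalg.inv(c["K"]).T@M[:3,:3].T@Rt.T
    o=Rt@M[:3,3]+s["eef_pos"]; return o+d*((z-o[2])/d[:,2])[:,None]
E
python3 -c "
from h import *
p=wray([(178,233),(332,232)],14); d=p[1]-p[0]; print(p.round(1),np.hypot(*d[:2]),np.degrees(np.arctan2(-d[0],d[1])))
p=wray([(173,266),(338,265)],36);print(p.round(1))
"
```

```text
[[550.2 -27.7  14. ]
 [490.4  94.2  14. ]] 135.8139153711403 26.157738353664744
[[568.1 -18.8  36. ]
 [508.  103.6  36. ]]
```

```bash
python3 -m inch '[[[0,-0.01,0.15,0,0,0],[0,-0.01,0.3,0,0,0],[0,-0.01,0.42,0,0,0],[0,-0.01,0.48,0,0,0],[0,-0.01,0.51,0,0,0],[0,-0.01,0.53,0,0,0],[0,-0.01,0.53,0,0,0],[0,-0.01,0.53,0,0,0]]]'; python3 -c "
from h import *
s=r.sense();print(s['eef_pos'],s['contact_force'])
cv2.imwrite('pics/w2.png',r.grab_frame('wrist')[:,:,::-1])"
```

```text
clock: 2.75
eef_pos: [494.9, 19.5, -3.8]
tcp_rot: [-3.141, 0.001, -2.693]
contact_force: [0.5, -0.4, -0.2]
opening: 0.999
grasp_force: 0.0
[494.88121271  19.46025545  -3.83509357] [ 0.51329605 -0.37699183 -0.1553327 ]
```

View pics/w2.png

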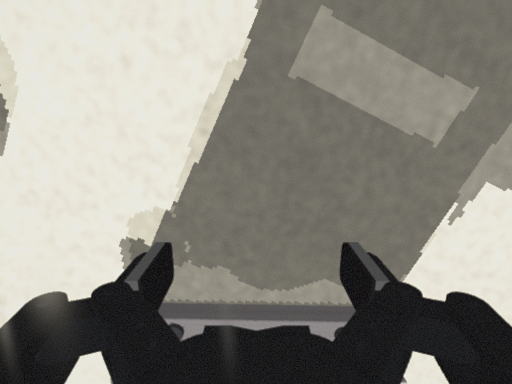

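```bash
python3 -m inch '[[[-0.02,0,0.008,0,0,0],[-0.04,0,0.015,0,0,0],[-0.055,0,0.015,0,0,0],[-0.07,0,0.015,0,0,0],[-0.08,0,0.015,0,0,0],[-0.09,0,0.015,0,0,0],[-0.1,0,0.015,0,0,0],[-0.11,0,0.015,0,0,0]]]'
```

```text
clock: 3.47
eef_pos: [514.1, 28.6, -7.7]
tcp_rot: [3.142, -0.0, -2.694]
contact_force: [0.5, -0.3, -1.0]
opening: 0.998
grasp_force: 0.0
```

```bash
python3 -m inch '[[[-0.01,0,0,0,0,0],[-0.02,0,0,0,0,0],[-0.03,0,0,0,0,0],[-0.04,0,0,0,0,0]]]';python3 -m inch '[[[-0.01,0,0,0,0,0],[-0.02,0,0,0,0,0]]]'; python3 -c "
from h import *
cv2.imwrite('pics/w3.png',cv2.resize(np.hstack([r.grab_frame('wrist'),r.grab_frame('top')[120:312,140:396].repeat(2,0).repeat(2,1)])[:,:,::-1],(800,300)))"
```

```text
clock: 3.8
eef_pos: [518.7, 31.2, -8.1]
tcp_rot: [3.14, -0.005, -2.694]
contact_force: [-9.1, -6.9, 8.6]
opening: 0.999
grasp_force: 5.7
clock: 3.97
eef_pos: [521.2, 32.8, -8.1]
tcp_rot: [3.14, -0.007, -2.693]
contact_force: [-11.2, -5.9, 11.0]
opening: 1.0
grasp_force: 6.5
```

View pics/w3.png

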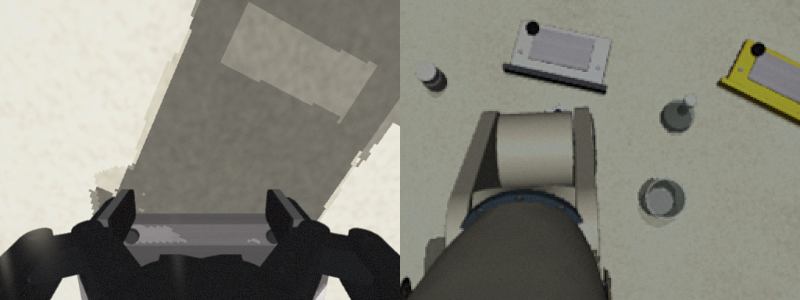

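The fingers touch the ledge face. There is an upward force of about 11 N on the tool, so I'll raise it 2 mm and see whether that drops.

```bash
python3 -m inch '[[[0,0,-0.005,0,0,0],[0,0,-0.01,0,0,0],[0,0,-0.01,0,0,0]]]'; python3 -m inch '[[[-0.01,0,0,0,0,0],[-0.02,0,0,0,0,0],[-0.03,0,0,0,0,0]]]'; python3 -c "
from h import *
print(r.sense()['contact_force'])"
```

```text
clock: 4.32
eef_pos: [523.7, 33.6, -6.0]
tcp_rot: [3.141, -0.002, -2.694]
contact_force: [-3.4, -0.5, -3.4]
opening: 0.998
grasp_force: 1.9
clock: 4.57
eef_pos: [530.0, 36.4, -6.0]
tcp_rot: [3.141, -0.001, -2.694]
contact_force: [-2.9, -1.2, -2.2]
opening: 0.998
grasp_force: 2.0
[-2.85993645 -1.20470755 -2.2000303 ]
```

```bash
python3 -m inch '[[[-0.009,0.009,0,0,0,0.01],[-0.019,0.018,0,0,0,0.02],[-0.029,0.027,0,0,0,0.029],[-0.039,0.035,0,0,0,0.039],[-0.049,0.043,0,0,0,0.049],[-0.06,0.051,0,0,0,0.058],[-0.071,0.058,0,0,0,0.068],[-0.082,0.065,0,0,0,0.078]]]'; python3 -c "
from h import *
cv2.imwrite('pics/w4.png',cv2.resize(np.hstack([r.grab_frame('wrist'),r.grab_frame('scene')[120:312,200:456].repeat(2,0).repeat(2,1)])[:,:,::-1],(800,300)))"
```

```text
clock: 5.23
eef_pos: [539.8, 55.5, -5.7]
tcp_rot: [3.142, 0.0, -2.94]
contact_force: [-3.1, -0.0, -1.1]
opening: 1.001
grasp_force: 1.4
```

View pics/w4.png

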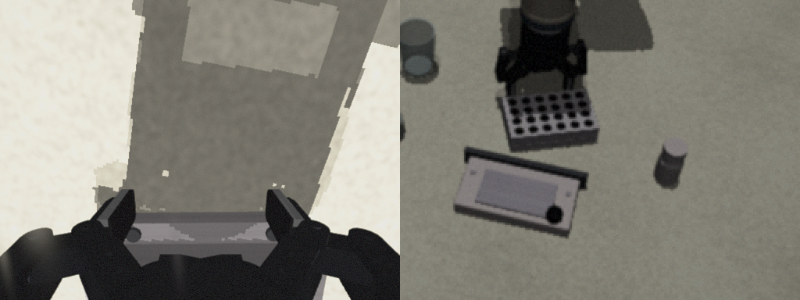

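Block and tool stay aligned; the scene view confirms the block is still short of the fence. I'll continue the arc.

```bash
python3 -m inch '[[[-0.009,0.009,0,0,0,0.01],[-0.019,0.018,0,0,0,0.02],[-0.029,0.027,0,0,0,0.029],[-0.039,0.035,0,0,0,0.039],[-0.049,0.043,0,0,0,0.049],[-0.06,0.051,0,0,0,0.058],[-0.071,0.058,0,0,0,0.068],[-0.082,0.065,0,0,0,0.078]]]';python3 -m inch '[[[-0.009,0.009,0,0,0,0.01],[-0.019,0.018,0,0,0,0.02],[-0.029,0.027,0,0,0,0.029],[-0.039,0.035,0,0,0,0.039],[-0.049,0.043,0,0,0,0.049]]]'; python3 -c "
from h import *
rows([0,0,0],168.7)
cv2.imwrite('pics/s5.png',r.grab_frame('scene')[140:270,210:410].repeat(4,0).repeat(4,1)[:,:,::-1])"
```

```text
clock: 6.0
eef_pos: [552.1, 71.3, -5.7]
tcp_rot: [-3.141, -0.002, 3.1]
contact_force: [-5.4, 0.9, 1.7]
opening: 1.003
grasp_force: 3.0
clock: 6.42
eef_pos: [562.5, 79.6, -5.7]
tcp_rot: [-3.141, -0.001, 2.946]
contact_force: [-4.9, 0.7, 1.7]
opening: 0.999
grasp_force: 2.7
at [562.5  79.6  -5.7] [-1.800e+02 -1.000e-01  1.688e+02]
[2.681, -0.938, -0.025, -0.0, -0.0, 0.0]
```

View pics/s5.png

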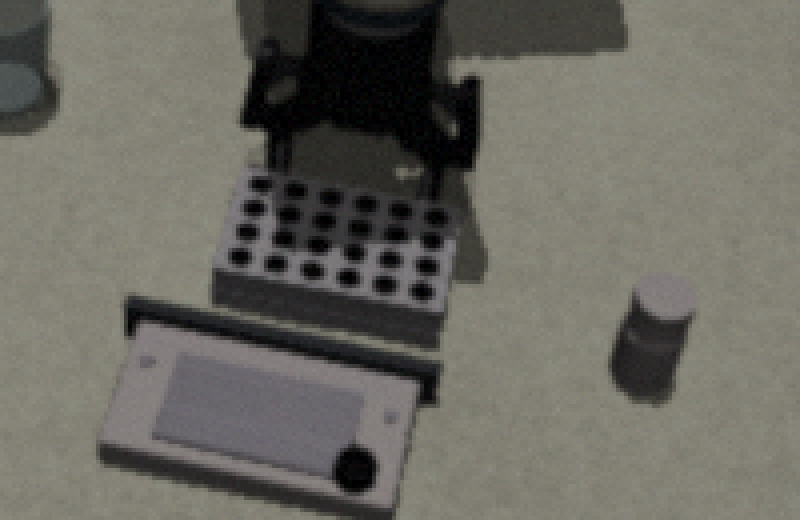

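Run:
```python
from h import *
np.set_printoptions(precision=1,suppress=True)
f=lambda u:np.array(u,float)/4-.5+[210,140]
B=ray("scene",f([(213,268),(445,312)]),36); b=ray("scene",f([(213,303),(438,346)]),0); F=ray("scene",f([(128,296),(440,362)]),30)
o=np.array([695,36]); y=np.array([.196,.981]); x=np.array([.981,-.196])
for P in(B,b,F): print(P[:,:2],np.linalg.norm(P[1]-P[0]),(P[:,:2]-o)@x,(P[:,:2]-o)@y)
```

```text
[[660.9  -6.6]
 [685.5 130.8]] 139.66132310591587 [-25.1 -27.9] [-48.5  91.2]
[[659.2  -5.6]
 [683.5 131.2]] 138.99343604034092 [-26.9 -29.9] [-47.9  91.2]
[[680.7 -56.2]
 [717.7 127.3]] 187.1999039827324 [4.  4.4] [-93.3  94. ]
```

The block is about 30 mm short of the fence, nearly parallel to it, and about 21 mm too far left. I'll push forward with a slight drift to the right.

```bash
python3 -m inch '[[[-0.015,-0.003,0,0,0,0],[-0.03,-0.009,0,0,0,0],[-0.045,-0.015,0,0,0,0],[-0.06,-0.021,0,0,0,0],[-0.075,-0.027,0,0,0,0],[-0.09,-0.033,0,0,0,0],[-0.105,-0.039,0,0,0,0],[-0.12,-0.045,0,0,0,0]]]'; python3 -c "
from h import *
print(r.sense()['eef_pos'])
cv2.imwrite('pics/s6.png',r.grab_frame('scene')[140:270,210:410].repeat(4,0).repeat(4,1)[:,:,::-1])"
```

```text
clock: 7.13
eef_pos: [584.3, 66.3, -5.6]
tcp_rot: [3.141, -0.001, 2.947]
contact_force: [-5.8, 4.6, 2.7]
opening: 1.002
grasp_force: 3.4
[584.26432452  66.29391813  -5.64916003]
```

View pics/s6.png

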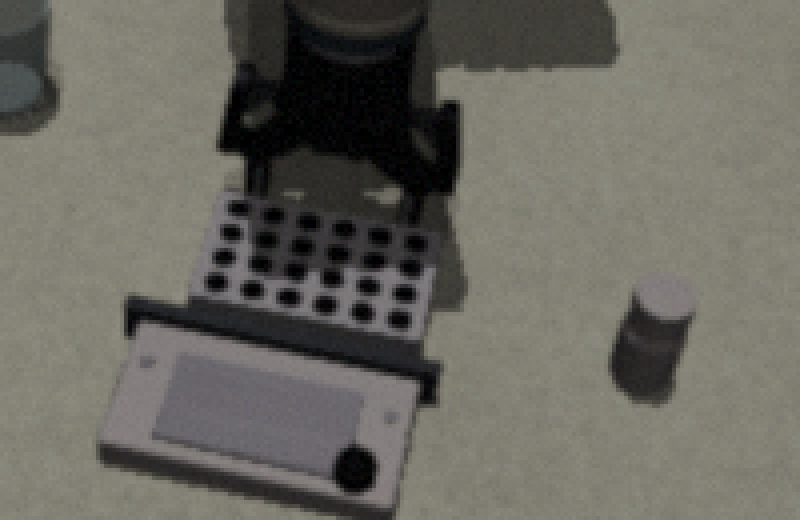

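The drag worked: the plain side now runs (190,295)-(425,338), with only a few mm left to the lip. I'll close slowly until the force rises.

```bash
python3 -m inch '[[[-0.008,-0.003,0,0,0,0],[-0.016,-0.006,0,0,0,0],[-0.022,-0.008,0,0,0,0],[-0.028,-0.01,0,0,0,0]]]'; python3 -m inch '[[[-0.004,0,0,0,0,0],[-0.008,0,0,0,0,0],[-0.012,0,0,0,0,0]]]'
```

```text
clock: 7.52
eef_pos: [588.8, 63.4, -5.7]
tcp_rot: [3.141, -0.002, 2.947]
contact_force: [-11.0, 9.8, 6.8]
opening: 1.004
grasp_force: 6.3
clock: 7.77
eef_pos: [588.8, 63.4, -5.9]
tcp_rot: [-3.141, -0.007, 2.947]
contact_force: [-18.6, 10.3, 13.3]
opening: 1.004
grasp_force: 9.8
```

```bash
python3 -m inch '[[[-0.004,0.003,0,0,0,0],[-0.008,0.006,0,0,0,0],[-0.01,0.006,0,0,0,0],[-0.01,0.006,0,0,0,0]]]'; python3 -c "
from h import *
cv2.imwrite('pics/s7.png',r.grab_frame('scene')[140:270,210:410].repeat(4,0).repeat(4,1)[:,:,::-1])"
```

```text
clock: 8.1
eef_pos: [588.8, 63.6, -6.0]
tcp_rot: [-3.14, -0.01, 2.947]
contact_force: [-21.5, 4.6, 17.2]
opening: 1.0
grasp_force: 11.4
```

View pics/s7.png

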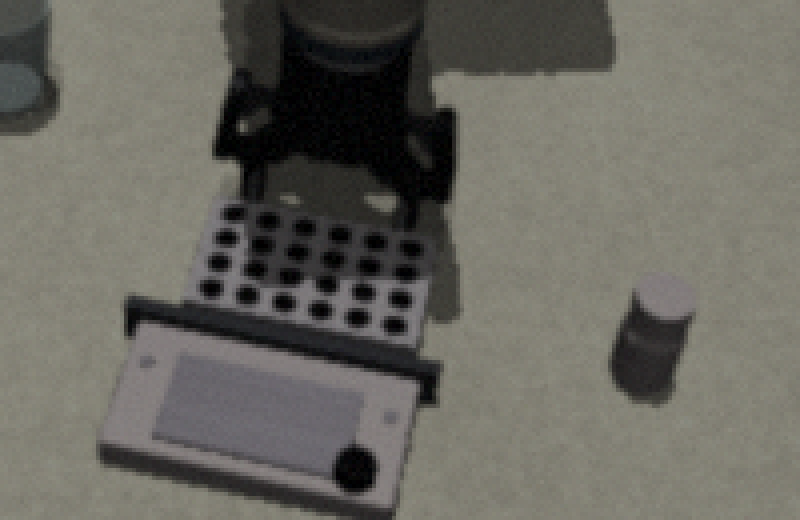

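Run:
```python
from h import *
np.set_printoptions(precision=1,suppress=True)
f=lambda u:np.array(u,float)/4-.5+[210,140]
o=np.array([695,36]); y=np.array([.196,.981]); x=np.array([.981,-.196])
for n,u,z in(("block",[(184,302),(420,348)],36),("lip back top",[(128,309),(430,376)],30),("lip front",[(128,296),(440,362)],30)):
    P=ray("scene",f(u),z); print(n,(P[:,:2]-o)@x,(P[:,:2]-o)@y)
g=r.grab_frame("scene"); gray=cv2.cvtColor(g,cv2.COLOR_RGB2GRAY)
for c in (258,270,285,300,312): print(c,gray[200:240,c].tolist())
```

```text
block [4.4 2. ] [-59.   81.2]
lip back top [13.4 15.7] [-90.7  89.9]
lip front [4.  4.4] [-93.3  94. ]
258 [130, 122, 124, 124, 119, 125, 121, 122, 120, 120, 123, 120, 120, 124, 111, 75, 43, 36, 33, 38, 26, 17, 54, 113, 126, 127, 129, 127, 118, 110, 103, 102, 102, 101, 103, 104, 104, 106, 103, 101]
270 [118, 122, 117, 112, 119, 107, 91, 83, 87, 111, 114, 72, 33, 7, 9, 41, 90, 102, 59, 34, 42, 37, 36, 22, 21, 63, 119, 130, 127, 127, 122, 113, 105, 105, 107, 105, 102, 103, 106, 104]
285 [51, 22, 7, 6, 9, 38, 51, 53, 34, 35, 64, 109, 121, 121, 122, 119, 120, 121, 121, 125, 111, 60, 39, 40, 36, 36, 25, 15, 51, 112, 128, 130, 126, 128, 122, 109, 104, 106, 108, 101]
300 [47, 56, 62, 53, 36, 18, 1, 17, 36, 58, 58, 27, 2, 8, 27, 75, 102, 59, 10, 8, 14, 57, 107, 109, 62, 39, 37, 38, 37, 30, 19, 38, 89, 121, 129, 128, 123, 123, 116, 110]
312 [19, 0, 1, 6, 34, 48, 27, 8, 0, 13, 60, 109, 113, 72, 42, 40, 65, 103, 118, 123, 112, 111, 113, 118, 124, 119, 92, 48, 34, 37, 36, 32, 19, 13, 60, 113, 130, 127, 129, 125]
```

The gap between block edge and lip is constant along the fence (7.2-7.9 px), so the block lies flat. It sits about 11 mm left of the middle. I'll press each end in turn with a small wiggle, then back off.

```bash
python3 -m inch '[[[0,0,0,0,0,0.005],[0,0,0,0,0,0.01],[0,0,0,0,0,0.01],[0,0,0,0,0,0.005],[0,0,0,0,0,0],[0,0,0,0,0,-0.005],[0,0,0,0,0,-0.01],[0,0,0,0,0,-0.01]]]';  python3 -m inch '[[[0,0,0,0,0,0.005],[0,0,0,0,0,0.01],[0.005,0,0,0,0,0.01],[0.015,0,0,0,0,0.01],[0.03,0,0,0,0,0.01],[0.05,0,0,0,0,0.01],[0.09,0,0,0,0,0.01],[0.14,0,0,0,0,0.01]]]'; python3 -m inch '[[[0.1,0,-0.1,0,0,0],[0.1,0,-0.3,0,0,0],[0.1,0,-0.5,0,0,0],[0.1,0,-0.7,0,0,0],[0.1,0,-0.7,0,0,0],[0.1,0,-0.7,0,0,0],[0.1,0,-0.7,0,0,0]]]'
python3 - <<'E'
from h import *
np.set_printoptions(precision=1,suppress=True)
g=r.grab_frame("scene"); gray=cv2.cvtColor(g,cv2.COLOR_RGB2GRAY)
for c in (262,270,285,300,312): print(c,gray[212:240,c].tolist())
cv2.imwrite('pics/end.png',np.hstack([a.repeat(2,0).repeat(2,1) for a in (g[130:280,210:410],r.grab_frame("top")[120:270,140:340])])[:,:,::-1])
E
```

```text
clock: 8.87
eef_pos: [588.0, 63.8, -6.6]
tcp_rot: [-3.14, -0.012, 2.977]
contact_force: [-21.9, 7.1, 13.9]
opening: 0.995
grasp_force: 11.6
clock: 9.53
eef_pos: [567.4, 67.8, -5.4]
tcp_rot: [3.141, 0.002, 2.946]
contact_force: [1.0, 0.4, -0.1]
opening: 1.004
grasp_force: 0.0
clock: 10.12
eef_pos: [546.6, 71.6, 134.2]
tcp_rot: [3.142, 0.0, 2.946]
contact_force: [-0.3, -0.3, -0.3]
opening: 1.003
grasp_force: 0.0
262 [2, 16, 59, 100, 69, 39, 39, 42, 35, 21, 14, 58, 113, 125, 126, 125, 126, 119, 103, 100, 106, 101, 100, 97, 102, 104, 98, 104]
270 [30, 4, 10, 43, 91, 106, 61, 39, 37, 33, 35, 21, 20, 66, 119, 128, 126, 129, 123, 112, 105, 107, 102, 102, 103, 104, 105, 104]
285 [121, 122, 127, 122, 122, 116, 119, 121, 109, 68, 37, 39, 40, 33, 26, 17, 51, 108, 128, 130, 129, 126, 120, 109, 105, 107, 107, 103]
300 [2, 4, 10, 49, 105, 88, 41, 12, 10, 32, 78, 109, 85, 52, 36, 35, 35, 30, 15, 40, 89, 120, 127, 124, 125, 121, 116, 108]
312 [111, 107, 77, 52, 61, 93, 117, 121, 120, 114, 116, 120, 124, 126, 111, 63, 30, 37, 41, 35, 17, 13, 59, 116, 127, 128, 128, 127]
```

View pics/end.png

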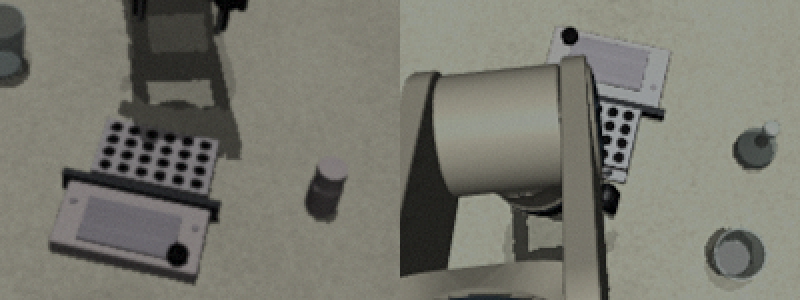

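The plain side is parallel to the lip (7.4-7.6 px at all five columns), and the bystanders have not moved. The arm is clear, so I'm handing in.

```bash
python3 -c "
from rig import r
print(r.sign_off())"
```

```text
the job is handed in; nothing more can be done
None
```

I handed the job in at about 10 s of the 64 s: by the camera check, the block's plain side lies flat against the dark fence, about 11 mm left of its middle (limit 28 mm). The bottle, flask and beaker are where they stood; the sign-off returned no verdict.

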